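# Line up capacitors and hold the sprung inspection camera at its mark

## Robot

A 6-joint arm with a two-finger parallel gripper is mounted at the origin on the work surface. World frame = base frame: x ahead of the robot, y to its left, z up, the work surface at z = 0. Lengths are in m, angles in rad, forces in N, time in s.
With the tool pointing down it reaches from about 0.425 to 0.95 m from the base axis. Payload 3.5 kg.
Tool frame: the origin (TCP) lies between the finger pads; the fingertips stand 19 mm ahead of it and the grasp point (between the pads) is the TCP; z points along the fingers, y is the line along which they close (so a half turn about z gives the same grasp; the last joint's range is limited). The gripper opens to 85 mm and grips with 20 to 120 N. Pads are 22 mm wide; open, the fingers measure 114 mm over their backs; the gripper's body (76 mm by 85 mm) begins 54 mm behind the grasp point. The pads swing forward as they close: fully open they stand 13 mm farther back than shut.
Start: joints at [-0.15, 0.286, 1.577, -0, 1.279, -0.15], TCP at [0.675, 0, 0.25] pointing down, gripper open.
Joint ranges: [-2.77, 2.77], [-0.9, 2.22], [0.21, 2.48], [-1.53, 4.67], [0.24, 2.81], [-2.84, 2.84]. Speed limits (rad/s): [2.79, 2.79, 3.14, 3.14, 3.14, 3.14].

## Interface

Orientations are given as a unit quaternion [x, y, z, w].
In Python, from plant import get_state, cams, ctrl gives the robot as it stands. The module is installed in compiled form; this text tells all that it offers.
- The arm moves only by the tool jog_arm, never from a script. Its argument "deltas" is text: rows parted by semicolons, each of 6 numbers parted by spaces: the shift along the world's x, y, z normalised to -1 to 1, where 1 is 0.02 m, then the turn, a rotation vector about the world's x, y, z normalised to -1 to 1, where 1 is 0.1 rad. In form: x y z ax ay az; .... A call has 1 to 20 rows; each row shifts and turns the commanded pose from where the row before left it; what a row does not reach is not made up. A row lasts 1/8 s, in which the tool goes at most 62.5 mm and 10.7 degrees, less where a joint would pass 70% of its speed; a pose out of reach is approached as far as the arm can. A call with a number of a shift or a turn outside -1 to 1 is refused whole. A call with a gripper value outside its range is refused whole. "gripper" is the opening, from 0 (shut) to 1 (fully open), set as the call begins (left out, the last holds). The fingers move at their own pace and stop on an object; "squeeze" is the grip in N (left out, the last holds). Time passes only in rows, so rows that do not move let the fingers close. It gives the time, the measured TCP pose, the force, the opening and the grip force at its end, in the units of the state.
- get_state(): the state, without advancing time (a new reading comes with each control period).
- cams.read_camera(name): name is "scene" or "side" or "wrist"; returns a dict with "color" (400x640x3 uint8, blue, green, red), "vfov" (degrees; the focal length in pixels is half the picture's height over the tangent of half this angle, whatever the lens; pixels are square), "cx", "cy" (the principal point, pixels), "distortion" ([k1, k2, p1, p2, k3] as OpenCV has them; the pictures are not rectified), "rvec" (rotation vector, rad) and "tvec" (3), from world to camera coordinates, as OpenCV has them. Camera axes: x right, y down, z forward; pixel columns grow to the right and rows downward; lengths in m; the calibration is good to about 2 mm. A picture is of the moment at which its call begins. There is no depth.
- ctrl.sign_off(): hands the job in; it is judged then, once.
The state is a dict: "time": time; "qpos": joint angles; "dq": joint speeds; "joint_efforts": joint torques, N m; "eef_pos": TCP position; "tcp_rot": TCP orientation; "contact_force": force on the tool from outside, world axes, zero at the start; "wrist_torque": the same for the moment, N m; "opening": opening from 0.0 (shut) to 1.0 (fully open); "finger_force": force on a finger pad.
Only numpy, scipy, OpenCV 4.12 (cv2) and the standard library are available. Lean on these libraries where they do the work, as an engineer would, in place of code of your own. Each camera call takes 0.05 s, during which the arm holds its last target. There are 200 camera calls.

## Task

Stand the two loose blue capacitors on the inspection shelf with the blue one already there, upright in one neat row on the yellow line, side by side with no more than about a finger's width between neighbours, and let go of them; do this while the camera boom is still in. Then take the camera by its black grip post, pull the sprung boom out until the tube's end lies on the red band on the rod, with about half of the band showing, and finish while still holding it steady there. Leave the blue capacitor on the shelf where it stands, and do not disturb the grey capacitor or the other things on the bench.

Things in the scene. Friction and masses are not known exactly. Their poses are not given: they have to be found in the camera images.
- stand: pale green boom stand, fixed: box base (170 x 200 x 70 mm), steel post 320 mm tall, level steel tube (22 mm diameter, axis 190 mm above the table). Origin on the table below where the camera is at the mark. In its frame (z up): tube along y from its open end at y=-0.18 back to -0.40, post at y=-0.36, base y=-0.47 to -0.27
- tube_mouth (a point): centre of the tube's open end (black collar, 25 mm diameter), on the tube's axis, 190 mm above the table; the rod comes out towards the stand's +y
- boom (a joint): how far the rod (14 mm thick) is pulled out of the tube, m: 0 in (start), 0.17 end stop; slides level along the stand's +y. A spring draws it back (2 N at 0, 8.5 N at the mark). Mark: red band 16 mm wide on the rod, hidden in the tube at first; it begins to appear at 0.122, its middle is at the tube's end at 0.130, it is fully out at 0.138
- camera: inspection camera fixed on the rod's end: green 34 mm cube, black lens barrel below it down to 127 mm above the table, black round grip post on top. Origin at the cube's centre, 190 mm above the table, 50 mm beyond the tube's open end when the rod is in; axes as the stand's
- grip (a point): point to hold, on the axis of the camera's upright black grip post (28 mm diameter, from 207 to 267 mm above the table), 247 mm above the table
- shelf: low inspection shelf, fixed, in front of the stand's tube: dark grey board 200 mm long (its x) by 75 mm wide (its y), top 30 mm above the table, a yellow line 6 mm wide along the middle of its length (its y=0). Origin on the table under its centre, z up
- cap_a: blue can capacitor already standing on the shelf on the yellow line, within about 20 mm of its middle; 36 mm diameter, 60 mm tall plus 3 mm screw terminals on its top, about 90 g, upright; origin at the centre of its underside, z up
- cap_b: blue can capacitor standing loose on the table; 36 mm diameter, 60 mm tall plus 3 mm screw terminals on its top, about 90 g, upright; origin at the centre of its underside, z up
- cap_c: second blue can capacitor standing loose on the table, the same; 36 mm diameter, 60 mm tall plus 3 mm screw terminals on its top, about 90 g, upright; origin at the centre of its underside, z up
- cap_grey: light grey can capacitor among the blue ones on the table, not wanted; 36 mm diameter, 60 mm tall plus 3 mm screw terminals on its top, about 90 g, upright; origin at the centre of its underside, z up
- board: bystander: loose red circuit board 80 x 100 mm with parts up to 22 mm tall, flat on the table; origin under its centre
- screwdriver: bystander: loose screwdriver lying on the table beyond the capacitors; origin under its middle
- relay: bystander: orange relay block 28 x 30 x 26 mm on the table; origin under its centre
- spool: bystander: yellow spool 54 mm diameter, 40 mm tall, standing on its flange; origin under its centre

How it is judged:
On the way:
1. the three blue capacitors stand in a row on the shelf, released, with the boom still in (((horizontal distance between cap_a and cap_b below 0.056 m and horizontal distance between cap_a and cap_c below 0.056 m) or (horizontal distance between cap_b and cap_a below 0.056 m and horizontal distance between cap_b and cap_c below 0.056 m) or (horizontal distance between cap_c and cap_a below 0.056 m and horizontal distance between cap_c and cap_b below 0.056 m)) and angle between each of cap_a, cap_b, cap_c's own z axis and vertical below 0.1 rad and z of cap_a in the frame of shelf between 0.026 and 0.034 m and x of cap_a in the frame of shelf between -0.1 and 0.1 m and y of cap_a in the frame of shelf between -0.01 and 0.01 m and linear speed of each of cap_a, cap_b, cap_c below 0.02 m/s and contact force between each of cap_a, cap_b, cap_c and the fingers below 0.1 N and z of cap_b in the frame of shelf between 0.026 and 0.034 m and x of cap_b in the frame of shelf between -0.1 and 0.1 m and y of cap_b in the frame of shelf between -0.01 and 0.01 m and z of cap_c in the frame of shelf between 0.026 and 0.034 m and x of cap_c in the frame of shelf between -0.1 and 0.1 m and y of cap_c in the frame of shelf between -0.01 and 0.01 m and value of joint boom below 0.03 m), for 0.2 s.
At the end, for the whole second after the job is handed in: Three blue capacitors upright, released on the shelf, within 10 mm of the yellow line, neighbours' gaps at most 20 mm; fingers hold the camera (over 3 N) with the boom still, at 0.121 to 0.139 m (tube's end on the red band); no capacitor touches the camera (((horizontal distance between cap_a and cap_b below 0.056 m and horizontal distance between cap_a and cap_c below 0.056 m) or (horizontal distance between cap_b and cap_a below 0.056 m and horizontal distance between cap_b and cap_c below 0.056 m) or (horizontal distance between cap_c and cap_a below 0.056 m and horizontal distance between cap_c and cap_b below 0.056 m)) and angle between each of cap_a, cap_b, cap_c's own z axis and vertical below 0.1 rad and z of cap_a in the frame of shelf between 0.026 and 0.034 m and x of cap_a in the frame of shelf between -0.1 and 0.1 m and y of cap_a in the frame of shelf between -0.01 and 0.01 m and linear speed of each of cap_a, cap_b, cap_c below 0.02 m/s and contact force between each of cap_a, cap_b, cap_c and the fingers below 0.1 N and z of cap_b in the frame of shelf between 0.026 and 0.034 m and x of cap_b in the frame of shelf between -0.1 and 0.1 m and y of cap_b in the frame of shelf between -0.01 and 0.01 m and z of cap_c in the frame of shelf between 0.026 and 0.034 m and x of cap_c in the frame of shelf between -0.1 and 0.1 m and y of cap_c in the frame of shelf between -0.01 and 0.01 m and value of joint boom between 0.121 and 0.139 m and velocity of joint boom between -0.01 and 0.01 m/s and contact force between the fingers and camera above 3 N and contact force between camera and cap_a below 0.1 N and contact force between camera and cap_b below 0.1 N and contact force between camera and cap_c below 0.1 N); the arm keeps its last pose, push and grip.
It fails at once if a bystander is disturbed (moved over 20 mm) (distance of any of cap_grey, board, screwdriver, relay, spool from where it was at the start of the episode above 0.02 m).
It fails at once if the capacitor already on the shelf is moved over 15 mm (distance of cap_a from where it was at the start of the episode above 0.015 m).
It also fails if it takes over 64 s, if anything falls off the work surface, if the arm or the gripper's body presses on something with over 40 N, if the wrist force passes 120 N, or if a joint passes its speed limit or range.

## Working session

There is one attempt and no reset: what is moved stays moved. The work goes in short steps, Python scripts to look and compute and a tool call to move; the robot and the scene stay as the last step left them, time stands still between calls to the robot, and variables do not carry over. Pictures are saved under pics/ and viewed, at most 10 in all, crops included, and the job is handed in when it is done.

Besides the shell and the picture viewer there is one more tool, called after ">>>" by a JSON object that holds its "name" and its "arguments". jog_arm: Moves the arm, as the interface text tells. Its arguments: {"type":"object","properties":{"deltas":{"type":"string"},"gripper":{"type":"number"},"squeeze":{"type":"number"}},"required":["deltas"]}

```bash
mkdir -p pics
cat > h.py <<'E'
import numpy as np, cv2
from plant import get_state, cams, ctrl
def cam(n):
    c=cams.read_camera(n); im=c["color"]; f=im.shape[0]/2/np.tan(np.radians(c["vfov"])/2)
    c["K"]=np.array([[f,0,c["cx"]],[0,f,c["cy"]],[0,0,1.]]); c["D"]=np.array(c["distortion"],float)
    c["rvec"]=np.array(c["rvec"],float).reshape(3); c["tvec"]=np.array(c["tvec"],float).reshape(3)
    c["R"]=cv2.Rodrigues(c["rvec"])[0]; c["C"]=-c["R"].T@c["tvec"]; return c
def ray(c,uv):
    p=cv2.undistortPoints(np.array(uv,float).reshape(-1,1,2),c["K"],c["D"]).reshape(-1,2)
    return np.c_[p,np.ones(len(p))]@c["R"]
def onz(c,uv,z):
    d=ray(c,uv); return c["C"]+d*((z-c["C"][2])/d[:,2])[:,None]
def proj(c,P): return cv2.projectPoints(np.array(P,float).reshape(-1,3),c["rvec"],c["tvec"],c["K"],c["D"])[0].reshape(-1,2)
E
python3 - <<'E'
from h import *
for n in("scene","side"):
    c=cam(n); cv2.imwrite(f"pics/{n}0.png",c["color"]); print(n,c["C"].round(3),c["vfov"])
s=get_state(); print(s["time"],s["eef_pos"],s["tcp_rot"],s["opening"])
E
```

```text
scene [ 1.201 -0.441  0.779] 54.99843128473576
side [0.425 0.94  0.859] 46.633207210332486
0.1 [6.74440641e-01 1.33240964e-04 2.49069198e-01] [ 7.07089035e-01  7.07123699e-01 -6.48450923e-04 -8.66548118e-04] 1.0008054152904737
```

View pics/scene0.png

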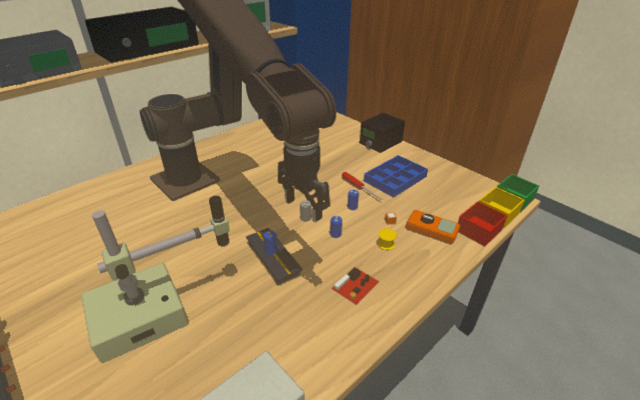

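View pics/side0.png

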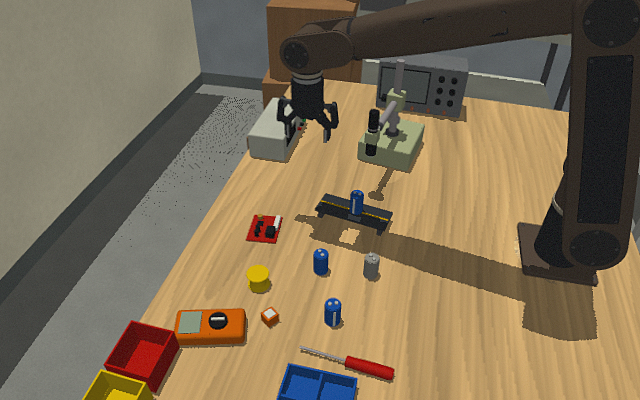

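The scene view shows the shelf at about (275,255) with cap_a at (270,243), loose blue caps at (336,226) and (353,200), the grey one at (306,211), and the camera grip at (217,208). The side view has the blue caps at (357,203), (321,262) and (333,312), the grey one at (372,265), the grip at (373,122) and the shelf line at about (355,210).

```bash
cat > m.py <<'E'
from h import *
def blobs(m,lo=20,hi=3000):
    n,l,s,ce=cv2.connectedComponentsWithStats(m.astype(np.uint8)*255,connectivity=8)
    return [(ce[i],s[i],l==i) for i in range(1,n) if lo<s[i,4]<hi]
def hsv(c): return cv2.split(cv2.cvtColor(c["color"],cv2.COLOR_BGR2HSV))
def blue(c):
    h,s,v=hsv(c); m=((h>100)&(h<125)&(s>120)&(v>40)).astype(np.uint8)
    return cv2.morphologyEx(m,cv2.MORPH_CLOSE,np.ones((5,5)))
def yellow(c):
    h,s,v=hsv(c); return (h>20)&(h<32)&(s>170)&(v>60)
def tri(c1,u1,c2,u2):
    d1,d2=ray(c1,u1)[0],ray(c2,u2)[0]; d1/=np.linalg.norm(d1);d2/=np.linalg.norm(d2)
    t=np.linalg.lstsq(np.c_[d1,-d2],c2["C"]-c1["C"],rcond=None)[0]
    a,b=c1["C"]+d1*t[0],c2["C"]+d2*t[1]; return (a+b)/2,np.linalg.norm(a-b)
E
python3 - <<'E'
from m import *
C={n:cam(n) for n in("scene","side")}
for n,c in C.items():
    for ce,s,l in blobs(blue(c)>0,60,2000): print(n,"blue",ce.round(1),s, onz(c,ce,.03)[0].round(3))
    for ce,s,l in blobs(yellow(c),4): print(n,"yel",ce.round(1),s,onz(c,ce,.03)[0].round(3))
a,b=[cv2.resize(C[n]["color"][y:y+120,x:x+160],None,fx=5,fy=5,interpolation=cv2.INTER_CUBIC) for n,x,y in(("scene",200,180),("side",285,90))]
cv2.imwrite("pics/c1.png",a);cv2.imwrite("pics/c2.png",b)
E
```

```text
scene blue [395.  173.7] [366 160  61  29 765] [0.527 0.566 0.03 ]
scene yel [503.4 202.5] [480 187  45  40 822] [0.88  0.693 0.03 ]
scene yel [386.5 238.6] [378 228  19  22 331] [0.73  0.269 0.03 ]
scene yel [259.6 235.1] [257 232   6   8  18] [0.47  0.007 0.03 ]
scene yel [277.5 257.5] [275 254   7   8  13] [ 0.578 -0.012  0.03 ]
scene yel [286.5 269.6] [283 265   7   9  17] [ 0.629 -0.022  0.03 ]
scene yel [352.7 295. ] [352 294   3   3   6] [0.806 0.045 0.03 ]
side blue [356.2 202.2] [349 190  15  25 295] [ 0.544 -0.041  0.03 ]
side blue [320.5 261.4] [314 249  14  26 336] [0.589 0.198 0.03 ]
side blue [332.3 311.6] [325 298  16  28 391] [0.53  0.336 0.03 ]
side yel [334.4 204.4] [321 200  28  10  47] [ 0.601 -0.017  0.03 ]
side yel [374.5 216. ] [362 212  26   9  45] [0.486 0.004 0.03 ]
side yel [259.6 215.3] [258 214   4   5  13] [0.786 0.076 0.03 ]
side yel [257.7 278.1] [246 265  24  28 530] [0.718 0.285 0.03 ]
side yel [116.9 387.8] [  82  369   71   31 1461] [0.893 0.62  0.03 ]
```

View pics/c1.png

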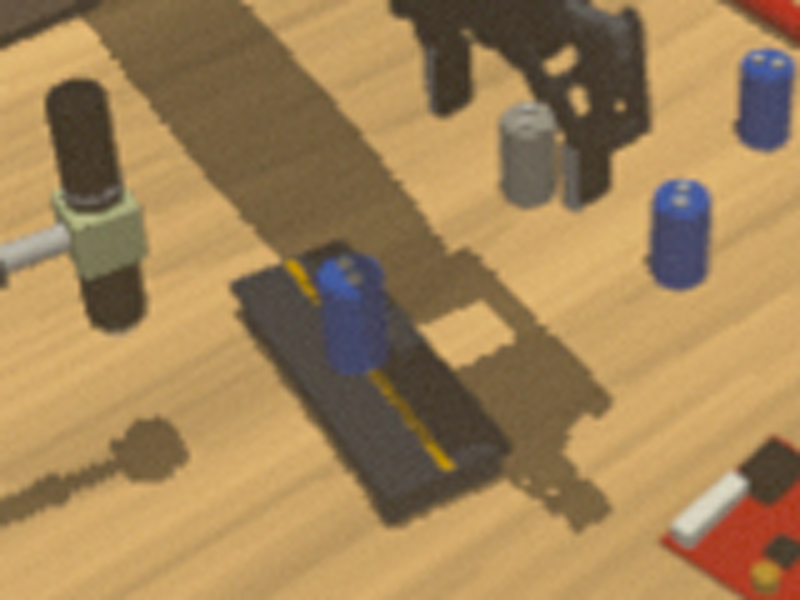

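View pics/c2.png

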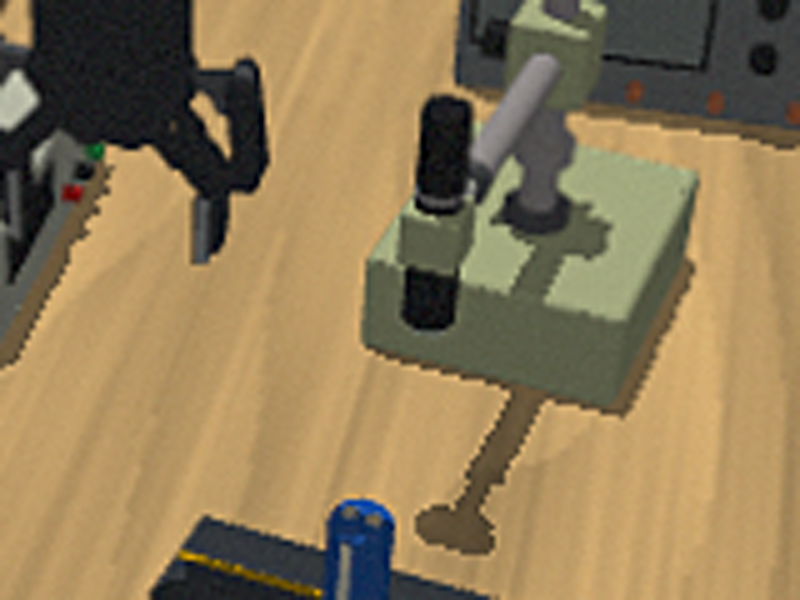

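The crops show the grip post from about (215,198) to (219,218) in scene and from (374,111) to (373,131) in side, with the rod and tube axis behind it. The shelf's yellow line is visible on both sides of cap_a. The scene view's blue mask needs a wider hue range.

```bash
sed -i 's/h<125)&(s>120)/h<135)\&(s>85)/' m.py
cat >> m.py <<'E'
def caps(C):
    out=[]
    B={n:[(ce,s) for ce,s,l in blobs(blue(c)>0,100,700)] for n,c in C.items()}
    for ce,s in B["scene"]:
        for ce2,s2 in B["side"]:
            p=[(b[0]+(b[2]-1)/2,b[1]+(b[3]-1)/2) for b in (s,s2)]
            P,g=tri(C["scene"],p[0],C["side"],p[1])
            if g<.012 and -.01<P[2]<.4: out.append((P,g,s,s2))
    return out
E
python3 - <<'E'
from m import *
C={n:cam(n) for n in("scene","side")}
for P,g,s,s2 in caps(C): print(P.round(4),round(g,4),s,s2)
S,D=C["scene"],C["side"]
for u,v in(((215.4,198),(374.4,110.6)),((219,218.4),(373.2,130.6))): 
    P,g=tri(S,u,D,v); print("post",P.round(4),round(g,4))
pts=[]
for n,c in C.items():
    for ce,s,l in blobs(yellow(c),4):
        ys,xs=np.nonzero(l); q=onz(c,np.c_[xs,ys],.03)
        if abs(q[:,1].mean())<.03 and q[:,0].mean()<.7: pts.append(q[:,:2]); print(n,q.min(0).round(4),q.max(0).round(4))
for p in pts: pass
p=np.vstack(pts); vx,vy,x0,y0=cv2.fitLine(p.astype(np.float32),cv2.DIST_L2,0,.01,.01).ravel(); print("line",vx,vy,x0,y0,np.degrees(np.arctan2(vy,vx)))
t=(p-[x0,y0])@[vx,vy]; print("mid",(np.array([x0,y0])+(t.min()+t.max())/2*np.array([vx,vy])),t.max()-t.min())
for n,c in C.items():
    q=[(p-[x0,y0])@[-vy,vx] for p in pts]
print([k.mean().round(4) for k in q])
for c,uv in((S,[(202,231),(130,250)]),(D,[(394.4,103),(383,122)])):
    q=onz(c,uv,.19); d=q[1]-q[0]; print("rod",q[:,:2].round(3),np.degrees(np.arctan2(d[1],d[0])))
# grey
for n,c in C.items():
    h,s,v=hsv(c); x,y=(306,211) if n=="scene" else (372,265)
    print(n,"grey",onz(c,[(x,y)],.03).round(3))
E
```

```text
[ 0.5395 -0.0107  0.0577] 0.0037 [263 232  11  22 123] [345 190  23  25 323]
post [ 0.5286 -0.1354  0.2671] 0.0033
post [ 0.5269 -0.1355  0.2065] 0.0035
scene [0.4534 0.002  0.03  ] [0.4848 0.011  0.03  ]
scene [ 0.5654 -0.014   0.03  ] [ 0.5832 -0.0086  0.03  ]
scene [ 0.5898 -0.0263  0.03  ] [ 0.643  -0.0124  0.03  ]
side [ 0.5609 -0.0268  0.03  ] [ 0.641  -0.0071  0.03  ]
side [ 0.4516 -0.005   0.03  ] [0.5217 0.0118 0.03  ]
line 0.98454964 -0.17510572 0.552835 -0.008118642 -10.08481
mid [ 0.54721698 -0.00711946] 0.19470282244929785
[np.float64(0.0001), np.float64(0.0004), np.float64(0.0005), np.float64(-0.0003), np.float64(-0.0001)]
rod [[ 0.524 -0.181]
 [ 0.473 -0.332]] -108.47465034815949
rod [[ 0.489 -0.342]
 [ 0.508 -0.219]] 81.06237728489992
scene grey [[0.475 0.182 0.03 ]]
side grey [[0.467 0.18  0.03 ]]
```

Run:
```python
from m import *
c=cam("scene"); h,s,v=hsv(c)
for x,y in((270,245),(336,228),(353,202),(336,218),(340,228)): print((x,y),h[y-1:y+2,x].tolist(),s[y-1:y+2,x].tolist(),v[y-1:y+2,x].tolist())
for t in(40,60,85,110):
    m=(h>100)&(h<140)&(s>t)
    print(t,[(ce.round(1).tolist(),st.tolist()) for ce,st,l in blobs(m,100,700) if 170<ce[1]<260 and 250<ce[0]<370])
```

```text
(270, 245) [118, 116, 116] [89, 96, 92] [103, 106, 108]
(336, 228) [117, 118, 116] [85, 79, 80] [102, 106, 105]
(353, 202) [117, 118, 119] [82, 83, 77] [106, 105, 109]
(336, 218) [26, 112, 113] [13, 54, 26] [155, 138, 154]
(340, 228) [120, 120, 119] [66, 68, 62] [100, 101, 99]
40 [([352.7, 199.3], [348, 190, 11, 20, 159]), ([335.6, 226.3], [331, 216, 11, 21, 193]), ([270.1, 242.7], [263, 231, 14, 24, 250])]
60 [([352.7, 199.4], [348, 190, 10, 19, 150]), ([335.6, 226.4], [331, 216, 11, 21, 182]), ([269.7, 242.8], [263, 231, 14, 24, 220])]
85 []
110 []
```

```bash
sed -i 's/h<135)&(s>85)/h<140)\&(s>(120 if c["C"][1]>0 else 50))/' m.py
cat > look.py <<'E'
from m import *
C={n:cam(n) for n in("scene","side")}
u=np.array([.9845,-.175]);w=np.array([.175,.9845]);o=np.array([.5472,-.0071])
for P,g,s,s2 in caps(C): print(P.round(4),"shelf",((P[:2]-o)@u).round(4),((P[:2]-o)@w).round(4),round(g,4),s,s2)
E
python3 look.py
python3 - <<'E'
from m import *
print(get_state()["time"])
for n,(x,y) in dict(scene=(306,211),side=(372,265)).items():
    c=cam(n);h,s,v=hsv(c)
    print([(ce.round(1),st) for ce,st,l in blobs((s<45)&(v>70),60,500) if abs(ce[0]-x)<15 and abs(ce[1]-y)<15])
E
```

```text
[0.5308 0.3374 0.0312] shelf -0.0764 0.3363 0.0031 [348 190  11  19 162] [325 298  16  28 389]
[0.59   0.1999 0.0304] shelf 0.0059 0.2113 0.0026 [331 216  11  21 198] [314 249  14  26 336]
[ 0.5407 -0.0083  0.0583] shelf -0.0062 -0.0023 0.0001 [263 231  14  24 262] [349 190  15  25 301]
0.45
[]
[(array([371.1, 265.2]), array([363, 253,  17,  26, 311], dtype=int32))]
```

Run:
```python
from m import *
c=cam("side"); print(onz(c,[(300,348),(330,355),(345,362),(393,378),(372,355)],.01).round(3))
```

```text
[[0.578 0.429 0.01 ]
 [0.514 0.43  0.01 ]
 [0.48  0.439 0.01 ]
 [0.38  0.452 0.01 ]
 [0.429 0.41  0.01 ]]
```

>>> {"name": "jog_arm", "arguments": {"deltas": "-0.3 0.71 -0.46 0 0 1;-0.3 0.71 -0.46 0 0 1;-0.3 0.71 -0.46 0 0 1;-0.3 0.71 -0.46 0 0 1;-0.3 0.71 -0.46 0 0 1;-0.3 0.71 -0.46 0 0 1;-0.3 0.71 -0.46 0 0 1;-0.3 0.71 -0.46 0 0 1;-0.3 0.71 -0.46 0 0 1;-0.3 0.71 -0.46 0 0 1;-0.3 0.71 -0.46 0 0 1;-0.3 0.71 -0.46 0 0 1;-0.3 0.71 -0.46 0 0 1;-0.3 0.71 -0.46 0 0 0.95;0 0 0 0 0 0;0 0 0 0 0 0", "gripper": 1}}

```text
time: 2.6
eef_pos: [0.5915, 0.1986, 0.122]
tcp_rot: [0.088, 0.996, -0.0, 0.0]
contact_force: [-0.4, -0.4, 0.1]
opening: 1.001
finger_force: 0.0
```

>>> {"name": "jog_arm", "arguments": {"deltas": "-0.07 0.07 -0.87 0 0 0;0 0 -0.87 0 0 0;0 0 -0.87 0 0 0;0 0 -0.87 0 0 0;0 0 -0.87 0 0 0;0 0 0 0 0 0;0 0 0 0 0 0"}}

```text
time: 3.48
eef_pos: [0.59, 0.2003, 0.0348]
tcp_rot: [0.088, 0.996, 0.0, 0.0]
contact_force: [0.9, -0.4, 0.1]
opening: 1.002
finger_force: 0.0
```

>>> {"name": "jog_arm", "arguments": {"deltas": "0 0 0 0 0 0;0 0 0 0 0 0;0 0 0 0 0 0;0 0 0 0 0 0;0 0 0 0 0 0;0 0 0 0 0 0", "gripper": 0, "squeeze": 30}}

```text
time: 4.22
eef_pos: [0.5901, 0.2003, 0.0352]
tcp_rot: [0.088, 0.996, 0.0, 0.0]
contact_force: [-0.3, -0.1, 4.3]
opening: 0.417
finger_force: 30.0
```

>>> {"name": "jog_arm", "arguments": {"deltas": "0 0 0.5 0 0 0;0 0 0.95 0 0 0;0 0 1 0 0 0;0 0 1 0 0 0;0 0 1 0 0 0;0 -0.4 1 0 0 0;0 -0.85 0.3 0 0 0;0 -1 0 0 0 0;0 -1 0 0 0 0;0 -1 0 0 0 0;0 -1 0 0 0 0;0 -1 0 0 0 0;0 -1 0 0 0 0;-0.1 -1 0 0 0 0;-0.1 -1 0 0 0 0;0 -0.9 0 0 0 0;0 -0.55 0 0 0 0;0 0 0 0 0 0;0 0 0 0 0 0"}}

```text
time: 6.6
eef_pos: [0.5856, -0.0134, 0.1495]
tcp_rot: [0.088, 0.996, 0.0, -0.0]
contact_force: [0.2, 0.3, -1.2]
opening: 0.412
finger_force: 30.1
```

```bash
python3 look.py
```

```text
[0.5306 0.3359 0.0296] shelf -0.0763 0.3348 0.0022 [348 190  10  20 157] [325 298  16  28 391]
[ 0.5888 -0.0272  0.1298] shelf 0.0444 -0.0125 0.0032 [264 216  20  39 460] [335 162  14  24 133]
[0.5382 0.0092 0.0734] shelf -0.0117 0.0144 0.001 [264 216  20  39 460] [349 190  15  25 308]
```

>>> {"name": "jog_arm", "arguments": {"deltas": "0.03 -0.03 -1 0 0 0;0 0 -1 0 0 0;0 0 -1 0 0 0;0 0 -0.6 0 0 0;0 0 -0.4 0 0 0;0 0 -0.15 0 0 0;0 0 0 0 0 0;0 0 0 0 0 0;0 0 0 0 0 0"}}

```text
time: 7.82
eef_pos: [0.5866, -0.0144, 0.0671]
tcp_rot: [0.088, 0.996, -0.0, 0.001]
contact_force: [-0.6, 0.2, -1.3]
opening: 0.412
finger_force: 30.1
```

>>> {"name": "jog_arm", "arguments": {"deltas": "0 0 0 0 0 0;0 0 0 0 0 0;0 0 0 0 0 0;0 0 0 0 0 0;0 0 0 0 0 0;0 0 0 0 0 0", "gripper": 1}}

```text
time: 8.57
eef_pos: [0.5862, -0.0144, 0.0665]
tcp_rot: [0.088, 0.996, -0.0, -0.0]
contact_force: [0.4, -0.2, -0.1]
opening: 1.001
finger_force: 0.0
```

>>> {"name": "jog_arm", "arguments": {"deltas": "0 0 0.6 0 0 0;0 0 1 0 0 0;0 0 1 0 0 0;0 0 1 0 0 0;0 0.55 0.6 0 0 0;-0.2 1 0 0 0 0;-0.2 1 0 0 0 0;-0.2 1 0 0 0 0;-0.2 1 0 0 0 0;-0.2 1 0 0 0 0;-0.2 1 0 0 0 0;-0.2 1 0 0 0 0;-0.2 1 0 0 0 0;-0.2 1 0 0 0 0;-0.2 1 0 0 0 0;-0.2 1 0 0 0 0;-0.2 1 0 0 0 0;-0.2 1 0 0 0 0;-0.18 1 0 0 0 0;0 1 0 0 0 0"}}

```text
time: 11.08
eef_pos: [0.5303, 0.298, 0.1505]
tcp_rot: [0.088, 0.996, -0.0, -0.0]
contact_force: [-0.3, -1.1, -0.4]
opening: 1.001
finger_force: 0.0
```

>>> {"name": "jog_arm", "arguments": {"deltas": "0 1 -0.5 0 0 0;0 1 -0.5 0 0 0;0 0 0 0 0 0;0 0 0 0 0 0"}}

```text
time: 11.58
eef_pos: [0.5305, 0.3364, 0.1301]
tcp_rot: [0.088, 0.996, -0.0, -0.0]
contact_force: [0.8, -0.7, 0.7]
opening: 1.002
finger_force: 0.0
```

```bash
python3 look.py
```

```text
[0.5309 0.3373 0.0293] shelf -0.0764 0.3362 0.0033 [348 190  11  20 160] [325 299  16  27 379]
```

>>> {"name": "jog_arm", "arguments": {"deltas": "0 0 -1 0 0 0;0 0 -1 0 0 0;0 0 -1 0 0 0;0 0 -1 0 0 0;0 0 -0.75 0 0 0;0 0 0 0 0 0;0 0 0 0 0 0"}}

```text
time: 12.55
eef_pos: [0.5311, 0.3369, 0.0361]
tcp_rot: [0.088, 0.996, 0.0, 0.001]
contact_force: [-0.3, 0.5, 0.5]
opening: 0.994
finger_force: 0.0
```

>>> {"name": "jog_arm", "arguments": {"deltas": "0 0 0 0 0 0;0 0 0 0 0 0;0 0 0 0 0 0;0 0 0 0 0 0;0 0 0 0 0 0;0 0 0 0 0 0", "gripper": 0}}

```text
time: 13.3
eef_pos: [0.531, 0.3368, 0.0362]
tcp_rot: [0.088, 0.996, 0.0, 0.0]
contact_force: [-0.2, 0.3, 4.4]
opening: 0.414
finger_force: 30.1
```

Run:
```python
from m import *
for n in("scene","side"):
    c=cam(n)
    for ce,s,l in blobs(blue(c)>0,100,700): print(n,s,onz(c,[(s[0]+(s[2]-1)/2,s[1]+(s[3]-1)/2)],.06).round(4))
    if n=="side": a=c["color"][170:250,300:420]
    else: b=c["color"][200:280,230:350]
cv2.imwrite("pics/d.png",cv2.resize(np.vstack([a,b]),None,fx=3.7,fy=3.7,interpolation=cv2.INTER_CUBIC))
```

```text
scene [253  53  11  64 377] [[-0.4903  0.6893  0.06  ]]
scene [269  70  33  43 626] [[-0.3183  0.7357  0.06  ]]
scene [349 191  10  19 123] [[0.5629 0.305  0.06  ]]
scene [263 231  22  34 483] [[ 0.5654 -0.0133  0.06  ]]
side [326 301  15  26 122] [[0.5238 0.3621 0.06  ]]
```

View pics/d.png

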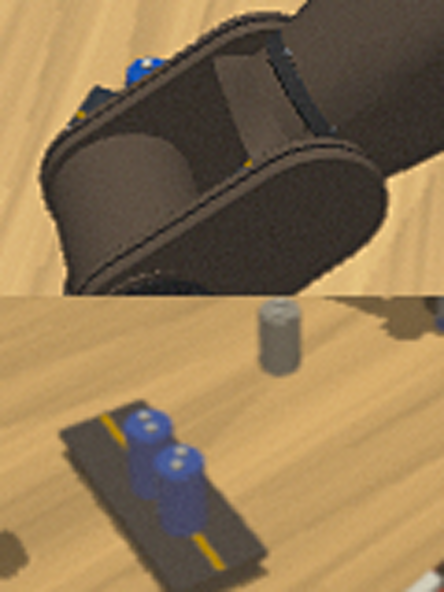

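The picture shows both shelf caps upright on the yellow line. Their scene tops are at about (269.7,232.2) and (278.4,243), and the grey one is untouched.

Run:
```python
from m import *
c=cam("scene"); p=onz(c,[(269.7,232.2),(278.4,243)],.092); print(p,np.linalg.norm(p[1]-p[0]))
```

```text
[[ 0.53910857 -0.00348791  0.092     ]
 [ 0.58876779 -0.01250846  0.092     ]] 0.050471861333793194
```

>>> {"name": "jog_arm", "arguments": {"deltas": "0 0 0.5 0 0 0;0 0 0.95 0 0 0;0 0 1 0 0 0;0 0 1 0 0 0;0 0 1 0 0 0;0 -0.5 1 0 0 0;-0.1 -1 0.25 0 0 0;-0.1 -1 0 0 0 0;-0.1 -1 0 0 0 0;-0.1 -1 0 0 0 0;-0.1 -1 0 0 0 0;-0.1 -1 0 0 0 0;-0.1 -1 0 0 0 0;-0.1 -1 0 0 0 0;-0.1 -1 0 0 0 0;-0.1 -1 0 0 0 0;-0.1 -1 0 0 0 0;-0.1 -1 0 0 0 0;-0.1 -1 0 0 0 0;-0.1 -1 0 0 0 0"}}

```text
time: 15.95
eef_pos: [0.5024, 0.0454, 0.1496]
tcp_rot: [0.088, 0.996, -0.0, 0.0]
contact_force: [0.2, 0.3, -0.3]
opening: 0.412
finger_force: 30.1
```

>>> {"name": "jog_arm", "arguments": {"deltas": "-0.2 -1 0 0 0 0;-0.2 -0.8 0 0 0 0;0 -0.35 0 0 0 0;0 0 0 0 0 0;0 0 0 0 0 0;0 0 0 0 0 0"}}

```text
time: 16.7
eef_pos: [0.4946, 0.0041, 0.1495]
tcp_rot: [0.087, 0.996, 0.0, -0.0]
contact_force: [-0.0, -0.1, -0.8]
opening: 0.413
finger_force: 30.1
```

>>> {"name": "jog_arm", "arguments": {"deltas": "0 -0.08 -1 0 0 0;0 0 -1 0 0 0;0 0 -1 0 0 0;0 0 -0.6 0 0 0;0 0 -0.4 0 0 0;0 0 -0.13 0 0 0;0 0 0 0 0 0;0 0 0 0 0 0;0 0 0 0 0 0"}}

```text
time: 17.82
eef_pos: [0.4949, 0.002, 0.0674]
tcp_rot: [0.088, 0.996, -0.0, 0.0]
contact_force: [-0.2, 0.6, 0.1]
opening: 0.413
finger_force: 30.1
```

>>> {"name": "jog_arm", "arguments": {"deltas": "0 0 0 0 0 0;0 0 0 0 0 0;0 0 0 0 0 0;0 0 0 0 0 0;0 0 0 0 0 0;0 0 0.6 0 0 0;0 0 1 0 0 0;0 0 1 0 0 0;0 0 1 0 0 0;0 0 1 0 0 0;0 0 1 0 0 0;0 0 1 0 0 0;0 0 1 0 0 0;0 0 1 0 0 0;0 0 1 0 0 0;0 0 1 0 0 0;0 0 0 0 0 0;0 0 0 0 0 0", "gripper": 1}}

```text
time: 20.08
eef_pos: [0.4942, 0.0021, 0.2784]
tcp_rot: [0.088, 0.996, 0.0, -0.0]
contact_force: [0.5, -0.3, -0.7]
opening: 1.0
finger_force: 0.0
```

Run:
```python
from m import *
I=[]
for n,x,y in(("scene",200,180),("side",300,90)):
    c=cam(n); I.append(c["color"][y:y+130,x:x+130])
cv2.imwrite("pics/e.png",cv2.resize(np.hstack(I),None,fx=3,fy=3,interpolation=cv2.INTER_CUBIC))
```

```text
(no output)
```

View pics/e.png

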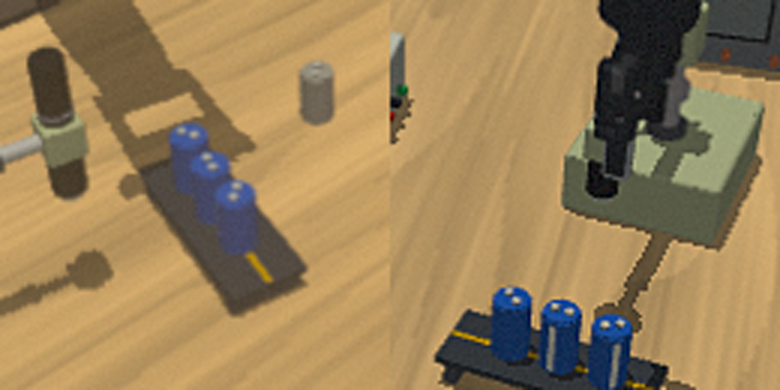

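All three blue caps stand in a row on the line, with scene tops at about (262,225), (270,233) and (279,243) and side tops at (341,189), (357,193) and (374,198).

Run:
```python
from m import *
a=cam("scene");b=cam("side"); Q=[]
for u,v in zip([(278.7,243.3),(269.7,233.3),(262.3,225)],[(340.7,189),(356.7,193.3),(373.7,198)]):
    P,g=tri(a,u,b,v); Q.append(P); print(P.round(4),round(g,4))
print(np.linalg.norm(np.diff(Q,axis=0)[:,:2],axis=1))
for ce,s,l in blobs(blue(b)>0,100,700): print(s,onz(b,[(s[0]+(s[2]-1)/2,s[1]+(s[3]-1)/2)],.06).round(4))
```

```text
[ 0.5863 -0.0118  0.09  ] 0.0036
[ 0.5407 -0.0053  0.0904] 0.0008
[0.4954 0.0017 0.0884] 0.0033
[0.04603315 0.04587525]
```

>>> {"name": "jog_arm", "arguments": {"deltas": "0 0 1 0 0 0;0 0 1 0 0 0;0 0 0.6 0 0 0;0.21 -0.86 0 0 0 0;0.21 -0.86 0 0 0 0;0.21 -0.86 0 0 0 0;0.21 -0.86 0 0 0 0;0.21 -0.86 0 0 0 0;0.21 -0.86 0 0 0 0;0.21 -0.86 0 0 0 0;0.21 -0.86 0 0 0 0;0 0 0 0 0 0;0 0 0 0 0 0;0 0 0 0 0 0"}}

```text
time: 22.02
eef_pos: [0.5281, -0.135, 0.331]
tcp_rot: [0.087, 0.996, 0.0, 0.0]
contact_force: [-0.1, -0.5, 1.1]
opening: 1.0
finger_force: 0.0
```

Spacing is 46 mm on both sides, so the row is right. Next I lower onto the grip post and close.

>>> {"name": "jog_arm", "arguments": {"deltas": "0 0 -1 0 0 0;0 0 -1 0 0 0;0 0 -1 0 0 0;0 0 -0.8 0 0 0;0 0 -0.4 0 0 0;0 0 0 0 0 0;0 0 0 0 0 0"}}

```text
time: 22.9
eef_pos: [0.5287, -0.1358, 0.2478]
tcp_rot: [0.088, 0.996, -0.0, 0.001]
contact_force: [0.1, 0.5, -0.2]
opening: 1.0
finger_force: 0.0
```

>>> {"name": "jog_arm", "arguments": {"deltas": "0 0 0 0 0 0;0 0 0 0 0 0;0 0 0 0 0 0;0 0 0 0 0 0;0 0 0 0 0 0;0 0 0 0 0 0;0 0 0 0 0 0", "gripper": 0, "squeeze": 60}}

```text
time: 23.78
eef_pos: [0.5283, -0.136, 0.2475]
tcp_rot: [0.088, 0.996, -0.0, 0.0]
contact_force: [-2.3, -2.4, 4.3]
opening: 0.316
finger_force: 59.6
```

>>> {"name": "jog_arm", "arguments": {"deltas": "0.04 0.25 0 0 0 0;0.09 0.49 0 0 0 0;0.09 0.49 0 0 0 0;0.09 0.49 0 0 0 0;0.09 0.49 0 0 0 0;0.09 0.49 0 0 0 0;0.09 0.49 0 0 0 0;0.09 0.49 0 0 0 0;0.09 0.49 0 0 0 0;0.09 0.49 0 0 0 0;0.09 0.49 0 0 0 0;0.09 0.49 0 0 0 0;0.09 0.49 0 0 0 0;0.04 0.25 0 0 0 0;0 0 0 0 0 0;0 0 0 0 0 0"}}

```text
time: 25.78
eef_pos: [0.5512, -0.0089, 0.2475]
tcp_rot: [0.088, 0.996, -0.002, -0.0]
contact_force: [-3.3, -8.0, 5.4]
opening: 0.312
finger_force: 59.9
```

Run:
```python
from m import *
c=cam("scene"); h,s,v=hsv(c)
for ce,st,l in blobs(((h<8)|(h>172))&(s>110),3,800): 
    if ce[0]<320: print(ce.round(1),st)
cv2.imwrite("pics/f.png",cv2.resize(c["color"][190:270,110:260],None,fx=5,fy=5,interpolation=cv2.INTER_CUBIC))
print(get_state()["eef_pos"])
```

```text
[201.4 230.8] [200 229   4   5  16]
[ 0.55116907 -0.00896938  0.24750537]
```

View pics/f.png

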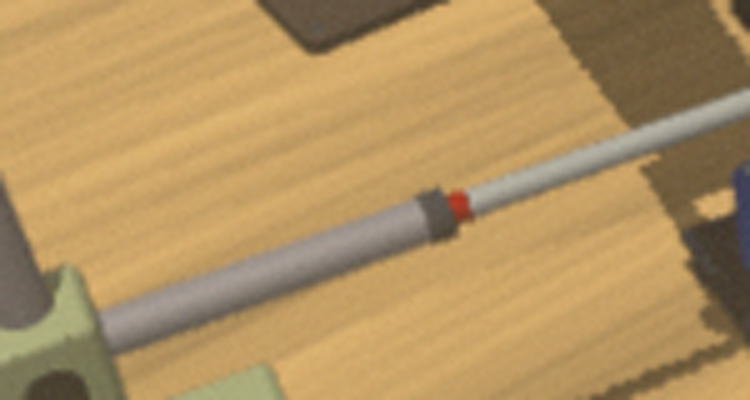

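The band shows about 4 px (around 8 mm of its 16) beside the collar, at scene (201,231). That agrees with the 129 mm of tool travel. The grip is steady at 60 N, so I'm handing in.

```bash
python3 -c "
from plant import ctrl,get_state
s=get_state();print(s['time'],s['eef_pos'],s['finger_force']);print(ctrl.sign_off())"
```

```text
25.825 [ 0.55116907 -0.00896938  0.24750537] 59.85210299491882
the job is handed in; nothing more can be done
None
```

Job handed in at 25.8 s: the three blue capacitors stand released on the yellow line about 46 mm apart, centre to centre. The camera is held steady with the boom out about 129 mm and roughly half the red band showing; the verdict itself was not shown to me.

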